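# Measure a spectacle temple on the bench thickness gauge

### The arm

A 7-joint arm with a two-finger parallel gripper is mounted at the origin on the work surface. World frame = base frame: x ahead of the robot, y to its left, z up, the work surface at z = 0. Lengths are in m, angles in degrees, forces in N, time in s.
With the tool pointing down it reaches from about 0.425 to 0.875 m from the base axis. Payload 4.7 kg.
Tool frame: the origin (TCP) lies midway between the tips of the shut fingers; the grasp point (between the pads) lies 19 mm behind it; z points along the fingers, x is the direction in which the jaws open and shut, and the axes are right-handed (so a half turn about z gives the same grasp; the last joint's range is limited). The gripper opens to 87 mm and grips with 3 to 60 N. Pads are 19 mm wide; open, the fingers measure 117 mm over their backs; the gripper's body (75 mm by 190 mm) begins 51 mm behind the grasp point.
Start: joints at [74.891, 18.392, -4.016, 83.108, 1.295, 78.541, -3.26], TCP at [0.178, -0.625, 0.195] pointing down, gripper open.
Joint ranges: [-163.93, 163.93], [-17.29, 119.83], [-79.2, 71.16], [3.27, 140.29], [-89.18, 269.18], [5.43, 117.66], [-154.24, 154.24]. Speed limits (degrees/s): [147.25, 147.25, 180, 180, 180, 180, 180].

### API

Orientations are given as [roll, pitch, yaw] about the fixed x, y, z axes, in that order (R = Rz(yaw) Ry(pitch) Rx(roll)).
In Python, from cell import telemetry, optics, env gives the robot as it stands.
- The arm moves only by the tool arm_command, never from a script. Its arguments are lists of equal length, an entry for each row: "translation": the shift along the tool's x, y, z in cm, a list of three; "twist": the turn about the tool's z in degrees. In form: {"translation": [[x, y, z], ...], "twist": [twist, ...]}. A call has 1 to 10 rows; each row shifts and turns the pose as measured when the row begins, along the tool's axes as they then stand; what a row does not reach is not made up. A row lasts 1/8 s, in which the tool goes at most 62.5 mm and 10.7 degrees, less where a joint would pass 70% of its speed; a pose out of reach is approached as far as the arm can. A call is refused whole if a number of a shift passes 6.25 or a number of a turn 10.7, either way. A call with a gripper value outside its range is refused whole. "grip" is the opening in per cent of the stroke, from 0 (shut) to 100 (fully open), set as the call begins (left out, the last holds). The fingers move at their own pace and stop on an object; "force" is the grip in N (left out, the last holds). Time passes only in rows, so rows that do not move let the fingers close. It gives the time, the measured TCP pose, the force and the opening at its end, in the units of the state.
- telemetry.get_obs(): the state, without advancing time (a new reading comes with each control period).
- optics.read_camera(name): name is "side" or "top" or "wrist"; returns a dict with "img" (400x640x3 uint8, blue, green, red), "fx", "fy", "cx", "cy" (pixels), "extrinsics" (4x4, takes a point from camera to world coordinates); the wrist camera has in their place "hand_eye" (4x4, takes a point from camera to tool coordinates, whose origin is the TCP and whose axes are the tool frame's). Camera axes: x right, y up, looking along -z (the intrinsics and any distortion apply to the point x, -y, -z); pixel columns grow to the right and rows downward; lengths in m; the calibration is good to about 2 mm. A picture is of the moment at which its call begins: read the wrist's pose just before it. There is no depth.
- env.sign_off(): hands the job in, once; it reports no verdict.
The state is a dict: "time_s": time; "qpos": joint angles; "joint_velocities": joint speeds; "effort": joint torques, N m; "tool_pos": TCP position; "tool_rot": TCP orientation; "force": force on the tool from outside, world axes, zero at the start; "wrist_torque": the same for the moment, N m; "grip_width": finger opening in m.
Only numpy, scipy, OpenCV 4.12 (cv2) and the standard library are available. Lean on these libraries where they do the work, as an engineer would, in place of code of your own. Each camera call takes 0.05 s, during which the arm holds its last target. There are 200 camera calls.

### The job

Measure this acetate temple at its butt: lay it flat on the plate of the bench gauge with the middle of its wide butt end under the spindle. Then close the gauge clockwise by the small ratchet knob on top until the spindle is on the temple and the ratchet slips, let it slip through at least an eighth of a turn so the measuring pressure is right, and leave the temple held there. Leave the other things on the bench as they are.

Things in the scene. Friction and masses are not known exactly. Their poses are not given: they have to be found in the camera images.
- gauge: Bench thickness gauge, fixed. Origin on the bench under the vertical spindle axis. Flat plate 150 (x) by 220 mm (y), top 25 mm above the bench. Column at y +71 to +105 mm, 132 mm high; its arm carries a 36 mm boss on the axis, 93 to 133 mm high (19 mm guide down to 78), and a read-out (top at 147). The throat is open at -y and both x sides: a long part comes in from -y, lying along y.
- anvil (a point): Point on the plate's top surface on the spindle axis, 25 mm above the bench, middle of a 40 mm ring flush in the plate. Axes as the gauge.
- spindle: The steel spindle, 8 mm in diameter, vertical; it does not turn, only slides straight down as the thimble is turned. Its origin is the middle of its flat lower face, 9 to 11.5 mm above the plate at the start.
- thimble (a joint): Turn of the thimble (23 mm thick, 142 to 185 mm above the bench, over the boss), rad, growing clockwise seen from above; starts at 0 to 1.57. The spindle comes down 10 mm per turn (1.59 mm per rad; at 0 its face is 11.5 mm above the plate) and meets the 6 mm temple at about 3.46. Friction 0.02 N m: it stays where it is left.
- ratchet (a joint): Slip of the ratchet knob relative to the thimble, rad, growing clockwise seen from above, 0 at the start. Turned clockwise, the knob carries the thimble until the spindle bears on something; then at 0.034 N m it slips and this grows (the spindle presses with about 9 N; turning on is harmless). Anticlockwise it carries the thimble back too: open the fingers for each new stroke.
- ratchet_knob (a point): Middle of the ratchet knob, on the axis 201 mm above the bench. Upright knurled steel cylinder, 14 mm in diameter, 24 mm tall (189 to 213 mm above the bench), gripped from above at any yaw; it turns about the vertical and does not rise or sink. The wider thimble begins 16 mm below this point. Free space above and around.
- temple: Dark brown acetate spectacle temple (side arm, no hinge), loose, flat on the board, 6 mm thick, 172 mm long, 20 g. Origin: underside, middle of the shank, 9 mm from the centre of mass; grip it here across its 13 mm width (own x). Own y runs to the butt: shank 13 mm wide from y -40 to +47, butt 22 mm wide from +58 to its square end at +88 mm. The ear tip bends to +x (x +26, y -86).
- butt (a point): Middle of the measuring place on the butt, on the temple's underside: 76 mm from the temple's origin along its +y, 12 mm from the square end. This is to lie under the spindle.
- board: Cork work board with a thin aluminium edge, fixed, 264 by 284 mm, its top 10 mm above the bench; origin under its middle on the bench. The temple and a screwdriver lie on it.
- screwdriver: Bystander: small screwdriver about 130 mm long lying on the board, beyond the temple as seen from the robot.
- bottle: Bystander: small yellow bottle with white cap, 32 mm in diameter, 75 mm high, standing on the bench.
- lens: Bystander: clear round uncut lens, 66 mm in diameter, 10 mm thick, lying on the bench beyond the gauge.
- tray: Bystander: frosted open plastic tray, 170 by 230 mm and 55 mm high, with spectacle fronts in it, on the bench left of the gauge.
Not all that is in view belongs to the job. There is more than one size of the temple; the one meant has the size given above.

How it is judged:
By the outcome, as a careful person would: the job done as asked, in the order asked, and still so for the second after the job is handed in, with the robot touching nothing.
It also fails if it takes over 72 s, if anything falls off the work surface, if the arm or the gripper's body presses on something with over 40 N, if the wrist force passes 120 N, or if a joint passes its speed limit or range.

## Working session

There is one attempt and no reset: what is moved stays moved. The work goes in short steps, Python scripts to look and compute and a tool call to move; the robot and the scene stay as the last step left them, time stands still between calls to the robot, and variables do not carry over. Pictures are saved under pics/ and viewed, about 8 in all and at most 12, crops included, and the job is handed in when it is done.

Besides the shell and the picture viewer there is one more tool, called after "Request:" as a command line: name --pt "numbers of a row" for each row, then --argument value for the rest. arm_command: Moves the arm, as the interface text tells. Its arguments: {"type":"object","properties":{"translation":{"type":"array","items":{"type":"array","items":{"type":"number"}}},"twist":{"type":"array","items":{"type":"number"}},"grip":{"type":"number"},"force":{"type":"number"}},"required":["translation","twist"]}

```bash
mkdir -p pics; ls; cat > h.py <<'E'
import numpy as np, cv2
from scipy.spatial.transform import Rotation as R
from cell import telemetry, optics, env
def obs(): return telemetry.get_obs()
def T():
    o=obs(); M=np.eye(4); M[:3,:3]=R.from_euler('xyz',o['tool_rot'],degrees=True).as_matrix(); M[:3,3]=o['tool_pos']; return M
def shot(n):
    t=T(); c=optics.read_camera(n); c['E']=t@c['hand_eye'] if n=='wrist' else c['extrinsics']; return c
def ray(c,u,v):
    d=np.array([(u-c['cx'])/c['fx'],-(v-c['cy'])/c['fy'],-1]); return c['E'][:3,3],c['E'][:3,:3]@d
def plane(c,u,v,z):
    o,d=ray(c,u,v); return o+d*(z-o[2])/d[2]
def proj(c,p):
    q=np.linalg.inv(c['E'])@np.append(p,1); return np.array([c['cx']-c['fx']*q[0]/q[2],c['cy']+c['fy']*q[1]/q[2]])
def tri(r1,r2):
    A=0;b=0
    for o,d in (r1,r2):
        d=d/np.linalg.norm(d);P=np.eye(3)-np.outer(d,d);A=A+P;b=b+P@o
    return np.linalg.solve(A,b)
E
python3 - <<'E'
from h import *
print(obs())
for n in ('top','side'):
    c=shot(n); cv2.imwrite(f'pics/{n}0.png',c['img']); print(n,c['fx'],c['cx'],c['cy'],[k for k in c],c['E'].round(3).tolist())
E
```

```text
pics
{'time_s': 0.0, 'qpos': array([74.89030339, 18.4391315 , -4.01635095, 83.1770677 ,  1.29453659,
       78.54038947, -3.26121094]), 'joint_velocities': array([-0.05416234, -0.11089532, -0.17977962,  0.10223564, -0.00103907,
        0.03219379, -0.05341692]), 'effort': array([-5.71619040e-06, -4.91290998e+01, -4.04005134e-01, -3.12524235e+01,
       -6.38774643e-02,  4.36365476e-02,  1.61472344e-04]), 'tool_pos': array([ 0.17805351, -0.62448878,  0.19384189]), 'tool_rot': array([ 1.79994857e+02,  1.11364288e-01, -7.40810366e+01]), 'force': array([ 0.19256522, -1.33239735,  0.15269093]), 'wrist_torque': array([-0.00496095,  0.01115397,  0.01826811]), 'grip_width': 0.08731687337594084}
top 516.4615249814085 324.35407109734786 193.420803947886 ['img', 'fx', 'fy', 'cx', 'cy', 'extrinsics', 'E'] [[-0.077, 0.972, -0.222, 0.199], [-0.997, -0.075, 0.014, -0.029], [-0.003, 0.223, 0.975, 1.78], [0.0, 0.0, 0.0, 1.0]]
side 461.0859063848027 320.6553506868987 193.86263370767162 ['img', 'fx', 'fy', 'cx', 'cy', 'extrinsics', 'E'] [[0.993, 0.074, -0.096, 0.432], [-0.12, 0.515, -0.849, -1.25], [-0.013, 0.854, 0.52, 0.915], [0.0, 0.0, 0.0, 1.0]]
```

View pics/top0.png

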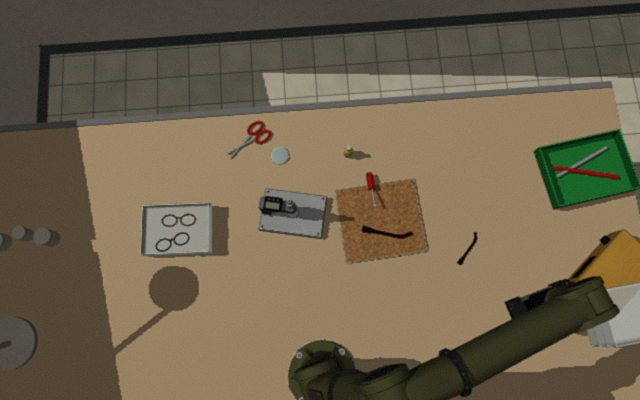

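View pics/side0.png

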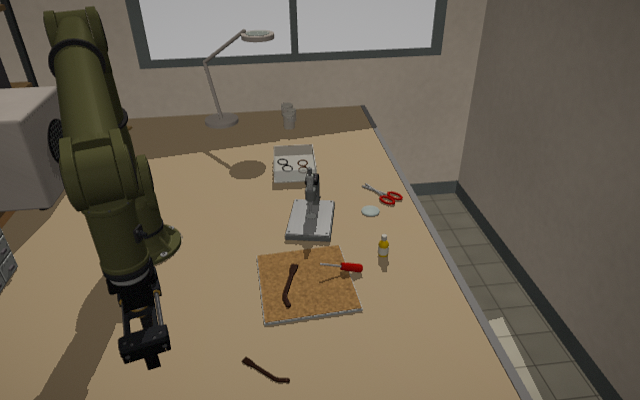

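The top view shows the gauge plate spanning (260,190)-(327,237) with its column to the left, so the throat opens to the right. The temple meant lies on the board at (362,230)-(411,235), with the screwdriver at (371,185). A second, decoy temple lies off the board at (468,248). In the side view the gauge head is at (312,180).

```bash
python3 - <<'E'
from h import *
c=shot('top'); s=shot('side')
for n,u,v,z in [('temple L',363,230,.013),('temple R',411,235,.013),('plate a',263,189,.025),('plate b',327,193,.025),('plate c',323,237,.025),('plate d',259,231,.025)]: print(n,plane(c,u,v,z).round(3))
w=shot('wrist'); print(w['hand_eye'].round(3).tolist(),w['fx'],w['cx'],w['cy'])
a=cv2.resize(c['img'][180:270,250:440],None,fx=4,fy=4,interpolation=cv2.INTER_CUBIC)
b=cv2.resize(s['img'][150:325,240:390],None,fx=3.4,fy=3.4,interpolation=cv2.INTER_CUBIC)[:,:]
cv2.imwrite('pics/a.png',a)
g=cv2.cvtColor(c['img'],cv2.COLOR_BGR2GRAY); m=np.zeros_like(g); m[222:242,350:418]=(g[222:242,350:418]<60)*255
k=cv2.findContours(m,cv2.RETR_EXTERNAL,cv2.CHAIN_APPROX_NONE)[0]
for q in k:
  if cv2.contourArea(q)>20:
    P=np.array([plane(c,*p[0],.016)[:2] for p in q]); print(cv2.contourArea(q), cv2.minAreaRect(P.astype(np.float32)))
E
```

```text
temple L [ 0.463 -0.178  0.013]
temple R [ 0.433 -0.341  0.013]
plate a [0.632 0.158 0.025]
plate b [ 0.6   -0.064  0.025]
plate c [ 0.448 -0.038  0.025]
plate d [0.485 0.179 0.025]
[[1.0, 0.001, 0.002, 0.0], [0.001, -0.963, -0.271, -0.074], [0.001, 0.271, -0.963, -0.19], [0.0, 0.0, 0.0, 1.0]] 309.60315479020056 317.2731375920963 200.07973122798347
194.0 ((0.44789639115333557, -0.25964686274528503), (0.1770944446325302, 0.029459960758686066), 78.20650482177734)
```

View pics/a.png

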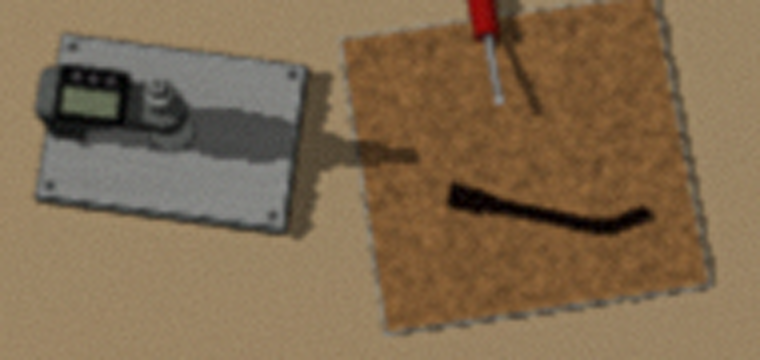

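The crop confirms the butt is at the left end of the temple, facing the gauge, and the tip bends to +x. The knob is near (289,204). Next I check the shape of the gripper body, to plan clearance at the gauge head.

```bash
python3 - <<'E'
from h import *
c=shot('top'); s=shot('side')
a=cv2.resize(c['img'][225:365,490:640],None,fx=2.8,fy=2.8,interpolation=cv2.INTER_CUBIC)
b=cv2.resize(s['img'][245:385,80:200],None,fx=2.8,fy=2.8,interpolation=cv2.INTER_CUBIC)
o=np.hstack([a,b]); o=np.clip(o.astype(float)*2.2,0,255).astype(np.uint8); cv2.imwrite('pics/b.png',o)
M=T()
for n,cc,(x0,y0) in (('top',c,(490,225)),('side',s,(80,245))):
  for p in ([0,0,0],[.095,0,-.07],[-.095,0,-.07],[0,.095,-.07],[0,-.095,-.07],[0,-.074,-.19]):
    q=(proj(cc,(M@np.append(p,1))[:3])-[x0,y0])*2.8; print(n,p,(q+[420*(n=='side'),0]).round())
E
```

```text
top [0, 0, 0] [ 97. 219.]
top [0.095, 0, -0.07] [206. 185.]
top [-0.095, 0, -0.07] [ 38. 251.]
top [0, 0.095, -0.07] [163. 308.]
top [0, -0.095, -0.07] [ 83. 130.]
top [0, -0.074, -0.19] [139. 141.]
side [0, 0, 0] [629. 315.]
side [0.095, 0, -0.07] [622. 356.]
side [-0.095, 0, -0.07] [595. 148.]
side [0, 0.095, -0.07] [450. 290.]
side [0, -0.095, -0.07] [754. 200.]
side [0, -0.074, -0.19] [691.  72.]
```

View pics/b.png

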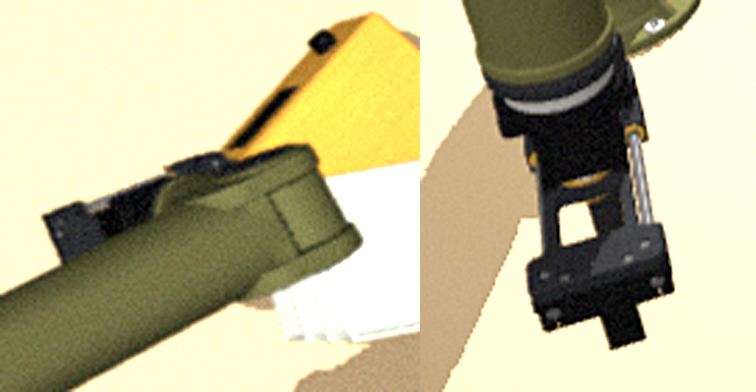

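The 190 mm side of the body runs along tool x (the guide rods), and the camera has no body of its own. So there is clearance at the gauge head with tool x along the temple's width. Next I plan the approach above the temple.

```bash
cat >> h.py <<'E'
def plan(p,yaw,n):
    o=obs(); a=np.array(o['tool_pos']); y=o['tool_rot'][2]; dy=(yaw-y+180)%360-180
    rows=[]
    for i in range(n):
        Rt=R.from_euler('xyz',[180,0,y+dy*i/n],degrees=True).as_matrix()
        rows.append((Rt.T@((np.array(p)-a)/n)*100).round(2).tolist())
    print('rows',rows,'twist',round(-dy/n,2))
E
python3 -c "
from h import *
plan([.447,-.25,.15],-13,10)"
```

```text
rows [[-2.87, -3.61, 0.45], [-2.47, -3.9, 0.45], [-2.04, -4.14, 0.45], [-1.59, -4.33, 0.45], [-1.12, -4.48, 0.45], [-0.63, -4.57, 0.45], [-0.14, -4.61, 0.45], [0.35, -4.6, 0.45], [0.83, -4.54, 0.45], [1.31, -4.42, 0.45]] twist -6.11
```

Request:
arm_command --pt "-2.9 -3.6 0.4" --pt "-2.5 -3.9 0.4" --pt "-2.0 -4.1 0.4" --pt "-1.6 -4.3 0.4" --pt "-1.1 -4.5 0.4" --pt "-0.6 -4.6 0.4" --pt "-0.1 -4.6 0.4" --pt "0.4 -4.6 0.4" --pt "0.8 -4.5 0.4" --pt "1.3 -4.4 0.4" --twist '[-6.1, -6.1, -6.1, -6.1, -6.1, -6.1, -6.1, -6.1, -6.1, -6.1]'

```text
time_s: 1.6
tool_pos: [0.4476, -0.2408, 0.1536]
tool_rot: [179.7, -0.1, -11.6]
force: [0.7, -0.5, -0.8]
grip_width: 0.087
```

```bash
python3 - <<'E'
from h import *
o=obs(); print(o['time_s'],o['tool_pos'],o['tool_rot'],o['qpos'].round(1),abs(o['joint_velocities']).max())
w=shot('wrist'); cv2.imwrite('pics/w1.png',w['img'])
plan([.447,-.25,.12],-13,5)
E
```

```text
1.6 [ 0.44758941 -0.24082523  0.15359352] [ 1.79695541e+02 -1.33840042e-01 -1.15953411e+01] [ 52.4   3.8 -28.2 105.5   2.2  70.9  11.9] 22.98569207914779
rows [[-0.03, 0.35, 0.67], [-0.02, 0.35, 0.67], [-0.02, 0.35, 0.67], [-0.02, 0.35, 0.67], [-0.02, 0.35, 0.67]] twist 0.42
```

View pics/w1.png

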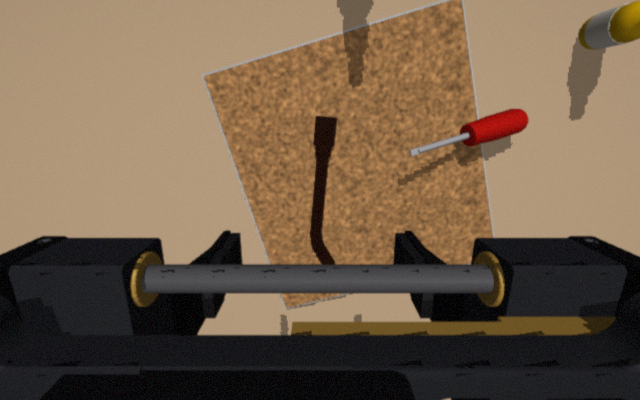

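Wrist view: the temple's square butt end is at about (326,117), with the shank running down to (317,235). The screwdriver at (470,137) is well clear. I let the arm settle and then measure.

Request:
arm_command --pt "0 0.2 0.5" --pt "0 0 0" --pt "0 0 0" --twist '[0, 0, 0]'

```text
time_s: 2.02
tool_pos: [0.4507, -0.2359, 0.1481]
tool_rot: [179.9, -0.2, -10.9]
force: [0.4, -0.4, 0.4]
grip_width: 0.0871
```

```bash
cat > temple.py <<'E'
from h import *
def measure(z,box,thr=45):
    w=shot('wrist'); u0,v0,u1,v1=box
    m=np.zeros(w['img'].shape[:2],np.uint8); m[v0:v1,u0:u1]=(w['img'].max(2)[v0:v1,u0:u1]<thr)*255
    m=cv2.morphologyEx(m,cv2.MORPH_CLOSE,np.ones((5,5)))
    q=max(cv2.findContours(m,cv2.RETR_EXTERNAL,cv2.CHAIN_APPROX_NONE)[0],key=cv2.contourArea)
    print('area',cv2.contourArea(q),'bbox',cv2.boundingRect(q))
    P=np.array([plane(w,*p[0],z)[:2] for p in q]); return w,P,m
def frame(P,yaw0):
    # P: contour pts world; fit axis from butt+shank centre line (within 120 mm of the butt end)
    yaw=yaw0
    for _ in range(6):
        ey=np.array([-np.sin(np.radians(yaw)),np.cos(np.radians(yaw))]); ex=np.array([ey[1],-ey[0]])
        s=P@ey; t=P@ex; e=s.max()
        mid=[];wd=[]
        for a in np.arange(6,118,5.)/1000:
            k=abs(e-s-a)<.003
            l,r=t[k].min(),t[k].max(); mid.append((l+r)/2); wd.append(r-l)
        a=np.polyfit(np.arange(6,118,5.)/1000,mid,1); yaw+=np.degrees(np.arctan(a[0]))
    end=ey*e+ex*np.polyval(a,0)
    print('yaw',yaw,'end',end,'org',end-.088*ey,'butt',end-.012*ey,'resid mm',(1000*(mid-np.polyval(a,np.arange(6,118,5.)/1000))).round(1),'w',(np.array(wd)*1000).round(0))
    return yaw,end,ey
E
python3 - <<'E'
from temple import *
o=obs(); print(o['tool_pos'],o['tool_rot'],abs(o['joint_velocities']).max())
w,P,m=measure(.016,(285,90,365,255)); frame(P,-10)
cv2.imwrite('pics/m1.png',np.hstack([m[80:270,270:380],w['img'].max(2)[80:270,270:380]]))
E
```

```text
[ 0.45070117 -0.23591981  0.14811252] [179.91115174  -0.19287094 -10.92494617] 0.4602440905589943
area 1537.5 bbox (308, 123, 27, 132)
yaw -16.698467928155356 end [ 0.47036842 -0.17435091] org [ 0.44508295 -0.25863997] butt [ 0.4669204  -0.18584488] resid mm [-0.1  0.   0.  -0.1 -0.   0.3 -0.  -0.3 -0.   0.  -0.1  0.2 -0.   0.1
 -0.   0.1 -0.1 -0.1  0.2 -0.1 -0.  -0.  -0.1] w [20. 20. 20. 20. 19. 17. 15. 14. 11. 11. 11. 11. 11. 11. 11. 11. 11. 11.
 10. 11. 10. 11. 11.]
```

```bash
python3 -c "
from h import *
plan([.445,-.259,.04],-16.7,5)"
```

```text
rows [[-0.02, 0.47, 2.16], [-0.01, 0.47, 2.16], [-0.0, 0.47, 2.16], [0.01, 0.47, 2.16], [0.02, 0.47, 2.16]] twist 1.15
```

Request:
arm_command --pt "0 0.47 2.1" --pt "0 0.47 2.1" --pt "0 0.47 2.1" --pt "0 0.47 2.1" --pt "0 0.47 2.1" --pt "0 0 0" --pt "0 0 0" --twist '[1.2, 1.2, 1.2, 1.2, 1.2, 0, 0]' --grip 50

```text
time_s: 2.95
tool_pos: [0.4431, -0.2676, 0.0423]
tool_rot: [179.8, -0.4, -17.9]
force: [0.4, 0.6, 0.3]
grip_width: 0.044
```

```bash
python3 -c "
from temple import *
plan([.445,-.259,.012],-16.7,2)
w,P,m=measure(.016,(285,5,365,255)); 
cv2.imwrite('pics/w2.png',w['img'])
s=P@np.array([.287,.958]); e=P[s>s.max()-.002].mean(0); print(e)
"
```

```text
rows [[-0.04, -0.44, 1.51], [-0.04, -0.44, 1.51]] twist -0.61
area 3433.0 bbox (298, 77, 32, 178)
[ 0.47022445 -0.17504907]
```

Request:
arm_command --pt "0 -0.44 0.7" --pt "0 -0.3 0.7" --pt "0 0 0" --twist '[-0.6, -0.6, 0]'

```text
time_s: 3.38
tool_pos: [0.4466, -0.2603, 0.0289]
tool_rot: [179.7, -0.5, -16.6]
force: [-0.4, -0.0, 0.2]
grip_width: 0.0432
```

```bash
python3 -c "
from temple import *
plan([.445,-.259,.012],-16.7,1);plan([.445,-.259,.012],-16.7,2)"
```

```text
rows [[-0.19, -0.08, 1.69]] twist 0.13
rows [[-0.1, -0.04, 0.85], [-0.1, -0.04, 0.85]] twist 0.06
```

Request:
arm_command --pt "-0.1 0 0.8" --pt "-0.1 0 0.7" --pt "0 0 0" --twist '[0, 0, 0]'

```text
time_s: 3.75
tool_pos: [0.4446, -0.2597, 0.0127]
tool_rot: [179.7, -0.5, -16.6]
force: [-1.0, -0.0, -0.2]
grip_width: 0.0438
```

Request:
arm_command --pt "0 0 0" --pt "0 0 0" --pt "0 0 0" --pt "0 0 0" --pt "0 0 0" --twist '[0, 0, 0, 0, 0]' --grip 0 --force 20

```text
time_s: 4.38
tool_pos: [0.445, -0.2601, 0.0132]
tool_rot: [179.7, -0.6, -16.6]
force: [0.0, -0.1, 0.4]
grip_width: 0.0036
```

```bash
python3 -c "
from temple import *
w,P,m=measure(.016,(285,5,365,255)); 
cv2.imwrite('pics/w3.png',w['img'])
s=P@np.array([.287,.958]); e=P[s>s.max()-.002].mean(0); print(e, obs()['tool_pos'])
"
```

```text
area 5055.0 bbox (285, 85, 80, 170)
[ 0.47041665 -0.17468145] [ 0.44503307 -0.2601364   0.01324364]
```

View pics/w3.png

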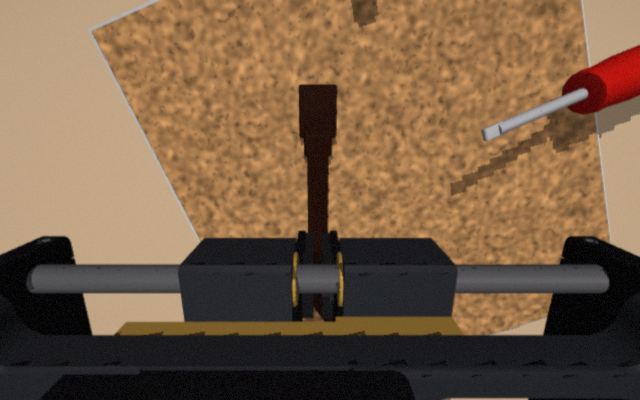

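```bash
python3 -c "
from h import *
print(obs()['grip_width'],obs()['force'])
w=shot('wrist'); a=w['img'][180:330,245:395]; cv2.imwrite('pics/w4.png',np.clip(cv2.resize(a,None,fx=4,fy=4,interpolation=cv2.INTER_CUBIC)*2.,0,255).astype(np.uint8))
for p in ([-.0018,0,0],[.0018,0,0],[.0065,0,0],[-.0065,0,0],[.0065,0,-.019],[-.0065,0,-.019]): print(p,(proj(w,(T()@np.append(p,1))[:3])-[245,180])*4)
"
```

```text
0.002725813490040158 [-0.36226534  0.60757762 -0.75047929]
[-0.0018, 0, 0] [279.2713368  202.21064478]
[0.0018, 0, 0] [301.23511128 202.19496387]
[0.0065, 0, 0] [329.911607   202.17449044]
[-0.0065, 0, 0] [250.59797678 202.23111598]
[0.0065, 0, -0.019] [333.82042921 248.61709086]
[-0.0065, 0, -0.019] [246.64982772 248.67495453]
```

View pics/w4.png

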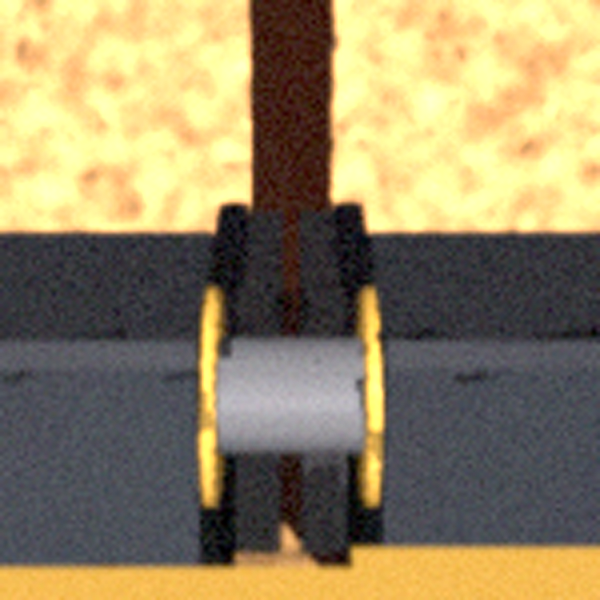

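The fingers closed over the top of the temple: the gap is only 3 mm and the shank is visible beneath it. The tips were a bit too high, so I open, go lower and grip again.

Request:
arm_command --pt "0 0 0" --pt "0 0 0" --pt "0 0 0.1" --pt "0 0 0.1" --pt "0 0 0" --twist '[0, 0, 0, 0, 0]' --grip 40

```text
time_s: 5.1
tool_pos: [0.445, -0.2601, 0.011]
tool_rot: [179.7, -0.5, -16.6]
force: [-0.1, 0.3, -0.2]
grip_width: 0.0336
```

```bash
python3 -c "
from temple import *
w,P,m=measure(.016,(285,5,365,230)); 
s=P@np.array([.287,.958]); e=P[s>s.max()-.002].mean(0); print(e, obs()['tool_pos'],obs()['force'])
"
```

```text
area 3613.0 bbox (300, 85, 37, 145)
[ 0.47039316 -0.17467583] [ 0.44498991 -0.26010475  0.01103894] [-0.34738052 -0.08201747  0.57845478]
```

Request:
arm_command --pt "0 0 0.1" --pt "0 0 0" --twist '[0, 0]'

```text
time_s: 5.4
tool_pos: [0.445, -0.2601, 0.01]
tool_rot: [179.7, -0.6, -16.6]
force: [0.4, 0.2, 0.2]
grip_width: 0.0349
```

Request:
arm_command --pt "0 0 0.1" --pt "0 0 0" --pt "0 0 0" --pt "0 0 0" --pt "0 0 0" --pt "0 0 0" --twist '[0, 0, 0, 0, 0, 0]' --grip 0 --force 15

```text
time_s: 6.15
tool_pos: [0.445, -0.2602, 0.0089]
tool_rot: [179.7, -0.6, -16.6]
force: [-0.4, -0.8, 0.0]
grip_width: 0.0007
```

Request:
arm_command --pt "0 0 0" --pt "0 0 0" --pt "0 0 0" --pt "0 0 0.1" --pt "0 0 0.1" --pt "0 0 0" --twist '[0, 0, 0, 0, 0, 0]' --grip 40

```text
time_s: 6.9
tool_pos: [0.445, -0.2602, 0.0068]
tool_rot: [179.7, -0.6, -16.6]
force: [-0.3, -0.5, 0.6]
grip_width: 0.0345
```

```bash
python3 - <<'E'
from temple import *
w,P,m=measure(.016,(285,5,365,230)); 
s=P@np.array([.287,.958]); e=P[s>s.max()-.002].mean(0); print(e, obs()['tool_pos'],obs()['force'])
# board height check: butt end from this view and the earlier one (z .148)
pix=proj(w,np.append(e,.016)); r2=ray(w,*pix)
print('cam',r2[0],'dir',r2[1]/-r2[1][2])
cv2.imwrite('pics/w5.png',w['img'])
E
```

```text
area 3727.5 bbox (299, 85, 38, 145)
[ 0.47033729 -0.17502762] [ 0.4450619  -0.26018194  0.00681961] [ 0.48160746  0.01913709 -0.03382437]
cam [ 0.46478195 -0.18776048  0.19641582] dir [ 0.03079186  0.07057504 -1.        ]
```

Request:
arm_command --pt "0 0 0.1" --pt "0 0 0.1" --pt "0 0 0" --twist '[0, 0, 0]'

```text
time_s: 7.32
tool_pos: [0.4451, -0.2602, 0.0047]
tool_rot: [179.7, -0.6, -16.6]
force: [0.5, 0.7, 0.1]
grip_width: 0.0348
```

Request:
arm_command --pt "0 0 0.1" --pt "0 0 0.1" --pt "0 0 0" --twist '[0, 0, 0]'

```text
time_s: 7.7
tool_pos: [0.4451, -0.2602, 0.0025]
tool_rot: [179.7, -0.6, -16.6]
force: [-0.3, 0.0, -0.0]
grip_width: 0.0347
```

```bash
python3 - <<'E'
from h import *
print(obs()['tool_pos'],obs()['force'],obs()['effort'].round(1))
s=shot('side'); w=shot('wrist')
print(proj(s,obs()['tool_pos']))
u,v=proj(s,obs()['tool_pos']).astype(int)
a=cv2.resize(s['img'][v-60:v+40,u-60:u+60],(600,500),interpolation=cv2.INTER_CUBIC)
cv2.circle(a,(300,300),4,(0,255,0),1)
cv2.imwrite('pics/s2.png',np.clip(a*1.8,0,255).astype(np.uint8))
E
```

```text
[ 0.44507017 -0.26020183  0.00251555] [-0.28165052  0.02621986 -0.04619056] [ -0.  -36.6  -3.  -25.5  -0.   -0.   -0. ]
[287.94107097 288.16977712]
```

View pics/s2.png

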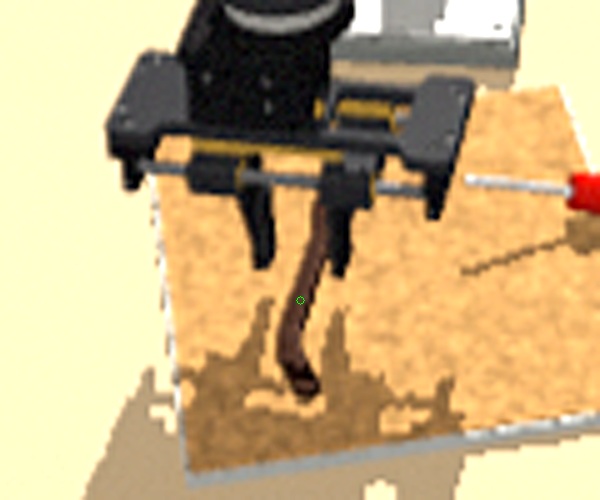

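The tips (crop rows about 267-275) are well above their shadows, and the reported TCP projects lower, at row 300. So the reported z is about 20 mm too low, which agrees with the temple widths having measured slightly small in the wrist view. I feel for the board in small steps.

Request:
arm_command --pt "0 0 0.2" --pt "0 0 0.2" --pt "0 0 0.2" --pt "0 0 0" --twist '[0, 0, 0, 0]'

```text
time_s: 8.3
tool_pos: [0.4452, -0.2603, -0.0039]
tool_rot: [179.7, -0.6, -16.6]
force: [-1.1, -0.3, 0.5]
grip_width: 0.0348
```

Request:
arm_command --pt "0 0 0.1" --pt "0 0 0.1" --pt "0 0 0" --twist '[0, 0, 0]'

```text
time_s: 8.68
tool_pos: [0.4452, -0.2603, -0.006]
tool_rot: [179.7, -0.6, -16.6]
force: [0.6, 0.8, 0.3]
grip_width: 0.0349
```

Request:
arm_command --pt "0 0 0.1" --pt "0 0 0.1" --pt "0 0 0" --twist '[0, 0, 0]'

```text
time_s: 9.05
tool_pos: [0.4453, -0.2604, -0.0081]
tool_rot: [179.7, -0.6, -16.6]
force: [-0.1, -0.8, 0.1]
grip_width: 0.0346
```

Request:
arm_command --pt "0 0 0.1" --pt "0 0 0" --twist '[0, 0]'

```text
time_s: 9.3
tool_pos: [0.4453, -0.2604, -0.0091]
tool_rot: [179.7, -0.6, -16.6]
force: [0.2, -0.3, 0.3]
grip_width: 0.0352
```

Request:
arm_command --pt "0 0 0.1" --pt "0 0 0" --twist '[0, 0]'

```text
time_s: 9.55
tool_pos: [0.4453, -0.2604, -0.0102]
tool_rot: [179.7, -0.6, -16.6]
force: [0.4, 0.1, -0.8]
grip_width: 0.0346
```

Request:
arm_command --pt "0 0 0.05" --pt "0 0 0" --twist '[0, 0]'

```text
time_s: 9.8
tool_pos: [0.4453, -0.2604, -0.0107]
tool_rot: [179.7, -0.6, -16.6]
force: [-0.6, 0.0, 0.7]
grip_width: 0.0352
```

Request:
arm_command --pt "0 0 0.08" --pt "0 0 0" --twist '[0, 0]'

```text
time_s: 10.05
tool_pos: [0.4453, -0.2604, -0.0116]
tool_rot: [179.7, -0.6, -16.6]
force: [-0.7, -0.1, 0.2]
grip_width: 0.0346
```

Request:
arm_command --pt "0 0 0.08" --pt "0 0 0" --twist '[0, 0]'

```text
time_s: 10.3
tool_pos: [0.4454, -0.2604, -0.0124]
tool_rot: [179.7, -0.6, -16.6]
force: [0.4, 0.4, -0.2]
grip_width: 0.0346
```

Request:
arm_command --pt "0 0 0.08" --pt "0 0 0" --twist '[0, 0]'

```text
time_s: 10.55
tool_pos: [0.4454, -0.2604, -0.0133]
tool_rot: [179.7, -0.6, -16.6]
force: [-0.5, 0.0, 0.2]
grip_width: 0.0349
```

```bash
python3 - <<'E'
from temple import *
o=obs(); print(o['tool_pos'],o['force'],o['qpos'].round(2).tolist())
w,P,m=measure(.016,(285,5,365,230)); cv2.imwrite('pics/w6.png',w['img'])
s=P@np.array([.287,.958]); k=P[s>s.max()-.006]; t=k@np.array([.958,-.287]); print('butt width',np.ptp(t)+.0006)
# same pixels, earlier view for bias: width scales with depth
s=shot('side');u,v=proj(s,o['tool_pos']).astype(int)
a=cv2.resize(s['img'][v-40:v+20,u-30:u+30],(600,600),interpolation=cv2.INTER_CUBIC)
cv2.imwrite('pics/s3.png',np.clip(a*1.8,0,255).astype(np.uint8))
E
```

```text
[ 0.4453613  -0.26042214 -0.01327929] [-0.54030721  0.02945181  0.1950142 ] [50.88, 15.62, -26.16, 114.21, 9.03, 51.42, 3.4]
area 4480.5 bbox (296, 80, 44, 150)
butt width 0.021632724347753884
```

View pics/s3.png

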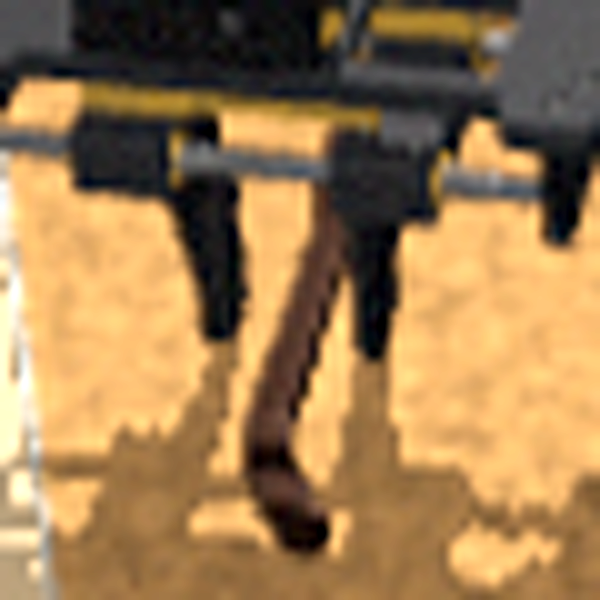

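The fingertips now meet their shadows, so they are at the board. I close here.

Request:
arm_command --pt "0 0 0" --pt "0 0 0" --pt "0 0 0" --pt "0 0 0" --twist '[0, 0, 0, 0]' --grip 0 --force 25

```text
time_s: 11.15
tool_pos: [0.4455, -0.2605, -0.0132]
tool_rot: [179.7, -0.6, -16.6]
force: [0.3, -0.5, 0.2]
grip_width: 0.0119
```

Request:
arm_command --pt "0 0 -1" --pt "0 0 -2" --pt "0 0 -3" --pt "0 0 -3" --pt "0 0 -3" --pt "0 0 0" --twist '[0, 0, 0, 0, 0, 0]'

```text
time_s: 11.9
tool_pos: [0.4449, -0.2592, 0.1135]
tool_rot: [179.6, -0.7, -16.5]
force: [0.5, 0.7, -0.7]
grip_width: 0.0118
```

```bash
python3 - <<'E'
from h import *
o=obs(); print(o['tool_pos'],o['tool_rot'],o['grip_width'],o['force'])
c=shot('top'); print('knob top cam',plane(c,289.5,202,.213))
P=[plane(c,u,v,.025) for u,v in ((265,189.5),(326,195.5),(322,238.5),(259,230.5))]; print(np.mean(P,0))
w=shot('wrist'); m=(w['img'].max(2)<60); print([ (v,np.where(m[v,250:400])[0][[0,-1]]+250) for v in range(60,240,20) if m[v,250:400].any()])
cv2.imwrite('pics/w7.png',w['img'])
plan([.525,-.06,.27],-9,9)
E
```

```text
[ 0.44493274 -0.25921622  0.11354593] [179.64798676  -0.68157546 -16.53031377] 0.011831487840607642 [ 0.47612249  0.71044082 -0.66927157]
knob top cam [0.5378789  0.05831401 0.213     ]
[0.53773356 0.05926561 0.025     ]
[(80, array([297, 336])), (100, array([296, 338])), (120, array([296, 338])), (140, array([298, 336])), (160, array([302, 332])), (180, array([306, 328])), (200, array([306, 328])), (220, array([306, 328]))]
rows [[0.25, -2.37, -1.77], [0.28, -2.37, -1.77], [0.32, -2.36, -1.77], [0.35, -2.36, -1.77], [0.38, -2.35, -1.77], [0.42, -2.35, -1.77], [0.45, -2.34, -1.77], [0.49, -2.33, -1.77], [0.52, -2.33, -1.77]] twist -0.84
```

Request:
arm_command --pt "0.2 -2.3 -1.8" --pt "0.2 -2.3 -1.8" --pt "0.3 -2.3 -1.8" --pt "0.3 -2.3 -1.8" --pt "0.4 -2.3 -1.8" --pt "0.4 -2.3 -1.8" --pt "0.4 -2.2 -1.7" --pt "0.4 -1.8 -1.2" --pt "0 0 0" --pt "0 0 0" --twist '[-0.9, -0.9, -0.9, -0.9, -0.9, -0.9, -0.9, -0.6, 0, 0]'

```text
time_s: 13.25
tool_pos: [0.5118, -0.0687, 0.2554]
tool_rot: [179.9, -0.2, -8.4]
force: [-0.1, -0.6, 0.3]
grip_width: 0.0116
```

```bash
python3 - <<'E'
from h import *
o=obs(); print(o['tool_pos'],o['tool_rot'],o['grip_width'],o['qpos'].round(0))
w=shot('wrist'); cv2.imwrite('pics/w8.png',w['img'])
print(proj(w,[.538,.059,.213-.024]),proj(w,[.538,.059,.001]))
E
```

```text
[ 0.51178373 -0.06873538  0.25538576] [179.90594933  -0.21665928  -8.36411387] 0.011601270556924274 [ 42.   2. -38.  96.   1.  83.  -5.]
[326.925198   35.1932948] [322.29528751  69.26233401]
```

View pics/w8.png

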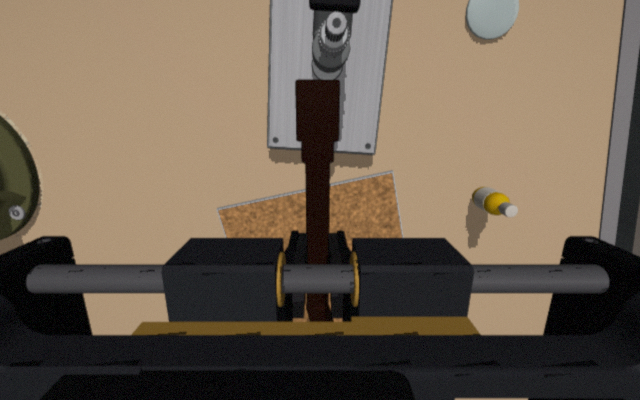

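Wrist view: the knob top is at (338,19), the plate's front corners at about (268,150) and (376,153), and the temple is held straight with its butt at (318,82). I now fit the plate edges for a precise gauge frame and to check the height bias.

```bash
python3 - <<'E'
from h import *
w=shot('wrist'); I=cv2.GaussianBlur(w['img'],(3,3),0); hsv=cv2.cvtColor(I,cv2.COLOR_BGR2HSV); g=(hsv[...,1]<45)&(hsv[...,2]>60)
L=[];Rr=[];F=[]
for v in range(20,140,4):
    k=np.where(g[v,240:420])[0]+240
    if len(k): L.append((k[0],v)); Rr.append((k[-1],v))
for u in list(range(280,294,2))+list(range(344,368,2)):
    k=np.where(g[100:200,u])[0]+100
    if len(k): F.append((u,k[-1]))
def line(p): # robust
    return cv2.fitLine(np.array(p,np.float32),cv2.DIST_HUBER,0,.01,.01).ravel()
def X(a,b):
    t=np.linalg.solve(np.array([[a[0],-b[0]],[a[1],-b[1]]]),[b[2]-a[2],b[3]-a[3]]); return np.array([a[2]+t[0]*a[0],a[3]+t[0]*a[1]])
print(L[::5],Rr[::5],F)
l,r,f=line(L),line(Rr),line(F); A,B=X(l,f),X(r,f); print(A,B)
for b in (0,.015,.02,.024,.028):
    z=.025-b; a3,b3=plane(w,*A,z),plane(w,*B,z); ex=(b3-a3)[:2]; W=np.linalg.norm(ex); ex/=W; ey=np.array([-ex[1],ex[0]])
    print(b,'width',W.round(4),'yaw',np.degrees(np.arctan2(ex[1],ex[0])).round(2),'axis',((a3+b3)[:2]/2+.11*ey).round(4),'knob',plane(w,337.5,19,.213-b)[:2].round(4))
hc=cv2.HoughCircles(cv2.cvtColor(cv2.resize(w['img'][0:50,310:365],None,fx=6,fy=6,interpolation=cv2.INTER_CUBIC),cv2.COLOR_BGR2GRAY),cv2.HOUGH_GRADIENT,1,30,param1=80,param2=25,minRadius=30,maxRadius=90)
print(None if hc is None else (hc[0]/6+[310,0,0]).round(1))
for z in (.2554+.005,): 
  for v in (84,):pass
E
```

```text
[(np.int64(270), 20), (np.int64(269), 40), (np.int64(269), 60), (np.int64(268), 80), (np.int64(268), 100), (np.int64(268), 120)] [(np.int64(389), 20), (np.int64(387), 40), (np.int64(385), 60), (np.int64(383), 80), (np.int64(380), 100), (np.int64(378), 120)] [(280, np.int64(196)), (282, np.int64(195)), (284, np.int64(195)), (286, np.int64(195)), (288, np.int64(194)), (290, np.int64(194)), (292, np.int64(193)), (344, np.int64(182)), (346, np.int64(182)), (348, np.int64(181)), (350, np.int64(181)), (352, np.int64(180)), (354, np.int64(180)), (356, np.int64(179)), (358, np.int64(179)), (360, np.int64(179)), (362, np.int64(178)), (364, np.int64(178)), (366, np.int64(177))]
[265.79263 198.94916] [371.5349  176.02017]
0 width 0.151 yaw 4.07 axis [0.5018 0.0151] knob [0.5449 0.0627]
0.015 width 0.1564 yaw 4.07 axis [0.5014 0.0116] knob [0.5464 0.0664]
0.02 width 0.1582 yaw 4.07 axis [0.5012 0.0104] knob [0.5469 0.0677]
0.024 width 0.1596 yaw 4.07 axis [0.5011 0.0095] knob [0.5473 0.0687]
0.028 width 0.1611 yaw 4.07 axis [0.501  0.0085] knob [0.5477 0.0697]
[[336.4  22.4  10.1]]
```

```bash
cat > plate.py <<'E'
from h import *
def plate(w,vr=(20,140),fv=(100,168),fu=None):
    I=cv2.GaussianBlur(w['img'],(3,3),0); hsv=cv2.cvtColor(I,cv2.COLOR_BGR2HSV); g=(hsv[...,1]<45)&(hsv[...,2]>60)
    L=[];Rr=[];F=[]
    for v in range(*vr,4):
        k=np.where(g[v,240:420])[0]+240; L.append((k[0],v)); Rr.append((k[-1],v))
    for u in fu or list(range(276,294,2))+list(range(344,368,2)):
        k=np.where(g[fv[0]:fv[1],u])[0]+fv[0]
        if len(k): F.append((u,k[-1]))
    line=lambda p: cv2.fitLine(np.array(p,np.float32),cv2.DIST_HUBER,0,.01,.01).ravel()
    def X(a,b):
        t=np.linalg.solve(np.array([[a[0],-b[0]],[a[1],-b[1]]]),[b[2]-a[2],b[3]-a[3]]); return np.array([a[2]+t[0]*a[0],a[3]+t[0]*a[1]])
    l,r,f=line(L),line(Rr),line(F); print('F',[int(x[1]) for x in F]); return X(l,f),X(r,f),l,r
E
python3 - <<'E'
from plate import *
w=shot('wrist'); A,B,l,r=plate(w); print(A,B)
A2,B2=[np.array([q[2]+(30-q[3])*q[0]/q[1],30]) for q in (l,r)]
for b in (0,.01,.02,.024,.028):
    z=.025-b; a3,b3,c3,d3=[plane(w,*x,z) for x in (A,B,A2,B2)]; ex=(b3-a3)[:2]; W=np.linalg.norm(ex); ex/=W; ey=np.array([-ex[1],ex[0]])
    side=((c3-a3)+(d3-b3))[:2]
    print(b,'width',W.round(4),'yaw front',np.degrees(np.arctan2(ex[1],ex[0])).round(2),'yaw sides',np.degrees(np.arctan2(-side[0],side[1])).round(2),'axis',((a3+b3)[:2]/2+.11*ey).round(4),'knob',plane(w,337,20.5,.213-b)[:2].round(4))
    zt=obs()['tool_pos'][2]+.004; print('   butt end',plane(w,318,81,zt).round(4)) if b==0 else 0
E
```

```text
F [148, 148, 148, 148, 148, 148, 148, 149, 149, 152, 152, 152, 152, 153, 153, 153, 153, 153, 153, 153, 154]
[267.06152 147.13771] [374.21674 153.8682 ]
0 width 0.1449 yaw front -12.07 yaw sides -12.19 axis [0.5436 0.0631] knob [0.5444 0.0615]
   butt end [0.5254 0.0216 0.2593]
0.01 width 0.1483 yaw front -12.07 yaw sides -12.19 axis [0.5435 0.0619] knob [0.5454 0.064 ]
0.02 width 0.1518 yaw front -12.07 yaw sides -12.19 axis [0.5435 0.0607] knob [0.5463 0.0665]
0.024 width 0.1532 yaw front -12.07 yaw sides -12.19 axis [0.5435 0.0603] knob [0.5467 0.0674]
0.028 width 0.1546 yaw front -12.07 yaw sides -12.19 axis [0.5435 0.0598] knob [0.5471 0.0684]
```

```bash
python3 - <<'E'
from h import *
plan([.517,-.066,.03],-12.1,8)
E
```

```text
rows [[0.06, -0.05, 2.82], [0.06, -0.05, 2.82], [0.06, -0.05, 2.82], [0.06, -0.05, 2.82], [0.06, -0.05, 2.82], [0.06, -0.05, 2.82], [0.06, -0.05, 2.82], [0.06, -0.05, 2.82]] twist 0.46
```

Request:
arm_command --pt "0.06 0 2.8" --pt "0.06 0 2.8" --pt "0.06 0 2.8" --pt "0.06 0 2.8" --pt "0.06 0 2.8" --pt "0.06 0 2.6" --pt "0.06 0 2.2" --pt "0.06 0 1.5" --pt "0 0 0" --pt "0 0 0" --twist '[0.5, 0.5, 0.5, 0.5, 0.5, 0.5, 0.4, 0.3, 0, 0]'

```text
time_s: 14.65
tool_pos: [0.5127, -0.0798, 0.0425]
tool_rot: [179.8, 0.1, -13.2]
force: [0.3, 0.3, 0.6]
grip_width: 0.0114
```

```bash
python3 - <<'E'
from h import *
o=obs(); print(o['tool_pos'],o['tool_rot'],o['grip_width'],o['force'])
w=shot('wrist'); cv2.imwrite('pics/w9.png',w['img'])
plan([.517,-.066,.01],-12.1,3)
E
```

```text
[ 0.51271303 -0.07983463  0.04251388] [ 1.79799274e+02  1.27736850e-01 -1.31601241e+01] 0.011446852425966056 [0.32908773 0.27375768 0.62879251]
rows [[0.03, -0.48, 1.09], [0.04, -0.48, 1.09], [0.04, -0.48, 1.09]] twist -0.35
```

View pics/w9.png

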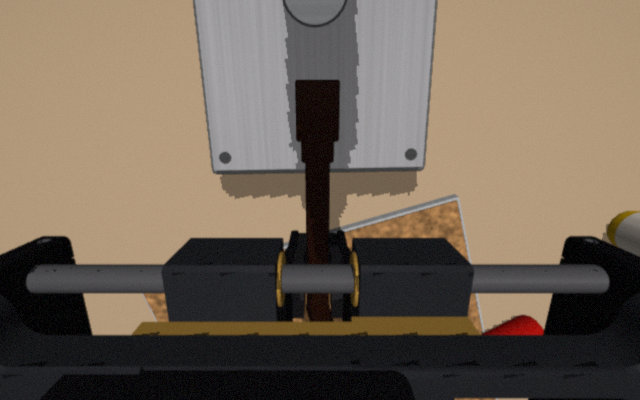

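The view shows the plate's front edge at row ~170, from (213,172) to (424,168). The front of the anvil ring is at (315,26), so the temple points nearly straight at it. I refine the axis from this view.

```bash
python3 - <<'E'
from plate import *
w=shot('wrist'); I=cv2.GaussianBlur(w['img'],(3,3),0); hsv=cv2.cvtColor(I,cv2.COLOR_BGR2HSV); g=(hsv[...,1]<45)&(hsv[...,2]>60)
fit=lambda p: cv2.fitLine(np.array(p,np.float32),cv2.DIST_HUBER,0,.01,.01).ravel()
L=[(np.where(g[v,150:300])[0][0]+150,v) for v in range(10,160,4)]; Rr=[(np.where(g[v,340:480])[0][-1]+340,v) for v in range(10,160,4)]
F=[(u,np.where(g[120:200,u])[0][-1]+120) for u in list(range(222,296,3))+list(range(345,415,3))]
print(F[::8])
def X(a,b):
    t=np.linalg.solve(np.array([[a[0],-b[0]],[a[1],-b[1]]]),[b[2]-a[2],b[3]-a[3]]); return np.array([a[2]+t[0]*a[0],a[3]+t[0]*a[1]])
l,r,f=fit(L),fit(Rr),fit(F); A,B=X(l,f),X(r,f); print(A,B)
rg=w['img'][:45,265:365].max(2).astype(int); cols=[(265+u,int(rg[8:40,u].argmin()+8),int(rg[8:40,u].min())) for u in range(30,72,4)]; print(cols)
tz=obs()['tool_pos'][2]
for b in (0,.008,.016,.024):
    z=.025-b; a3,b3=plane(w,*A,z),plane(w,*B,z); ex=(b3-a3)[:2]; W=np.linalg.norm(ex); ex/=W; ey=np.array([-ex[1],ex[0]]); rf=plane(w,315,25.5,z)[:2]
    print(b,'W',W.round(4),'yaw',np.degrees(np.arctan2(ex[1],ex[0])).round(2),'axis',((a3+b3)[:2]/2+.11*ey).round(4),'ringfront->axis',(rf+.02*ey).round(4),'butt end',plane(w,318,80.5,tz+.029-b)[:2].round(4))
E
```

```text
[(222, np.int64(173)), (246, np.int64(173)), (270, np.int64(172)), (294, np.int64(172)), (366, np.int64(170)), (390, np.int64(170)), (414, np.int64(170))]
[212.7464  173.15668] [423.1962  169.47714]
[(295, 18, 47), (299, 21, 45), (303, 24, 49), (307, 24, 50), (311, 25, 50), (315, 26, 44), (319, 25, 50), (323, 24, 47), (327, 23, 48), (331, 20, 52), (335, 17, 48)]
0 W 0.1428 yaw -12.18 axis [0.5442 0.0627] ringfront->axis [0.5439 0.0614] butt end [0.5334 0.0071]
0.008 W 0.1483 yaw -12.18 axis [0.5438 0.0613] ringfront->axis [0.5442 0.0633] butt end [0.5336 0.0079]
0.016 W 0.1538 yaw -12.18 axis [0.5434 0.0598] ringfront->axis [0.5446 0.0652] butt end [0.5337 0.0086]
0.024 W 0.1593 yaw -12.18 axis [0.5431 0.0584] ringfront->axis [0.5449 0.0671] butt end [0.5339 0.0093]
```

```bash
python3 - <<'E'
from h import *
plan([.516,-.067,.012],-12.2,3)
E
```

```text
rows [[0.01, -0.44, 1.02], [0.01, -0.44, 1.02], [0.01, -0.44, 1.02]] twist -0.32
```

Request:
arm_command --pt "0.03 -0.45 1.0" --pt "0.03 -0.45 1.0" --pt "0.03 -0.45 0.9" --pt "0 0 0" --twist '[-0.3, -0.3, -0.3, 0]'

```text
time_s: 15.25
tool_pos: [0.5176, -0.0657, 0.0125]
tool_rot: [179.8, 0.0, -12.1]
force: [-0.4, -0.0, -0.1]
grip_width: 0.0116
```

Now I feel for the plate with the temple.

Request:
arm_command --pt "0 0 0.3" --pt "0 0 0.3" --pt "0 0 0.2" --pt "0 0 0" --twist '[0, 0, 0, 0]'

```text
time_s: 15.75
tool_pos: [0.5179, -0.066, 0.0042]
tool_rot: [179.8, -0.0, -12.2]
force: [0.3, -0.3, 0.1]
grip_width: 0.0117
```

Request:
arm_command --pt "0 0 0.1" --pt "0 0 0" --twist '[0, 0]'

```text
time_s: 16.0
tool_pos: [0.518, -0.0662, 0.0033]
tool_rot: [179.8, -0.0, -12.2]
force: [0.5, 0.3, 0.3]
grip_width: 0.0119
```

Request:
arm_command --pt "0 0 0.08" --pt "0 0 0" --twist '[0, 0]'

```text
time_s: 16.25
tool_pos: [0.5181, -0.0663, 0.0026]
tool_rot: [179.8, -0.1, -12.2]
force: [0.2, -0.5, -0.1]
grip_width: 0.0117
```

Request:
arm_command --pt "0 0 0.08" --pt "0 0 0" --twist '[0, 0]'

```text
time_s: 16.5
tool_pos: [0.5183, -0.0663, 0.0019]
tool_rot: [179.8, -0.1, -12.2]
force: [-0.4, 0.1, -0.7]
grip_width: 0.0115
```

Request:
arm_command --pt "0 0 0.08" --pt "0 0 0" --twist '[0, 0]'

```text
time_s: 16.75
tool_pos: [0.5183, -0.0664, 0.0013]
tool_rot: [179.8, -0.1, -12.2]
force: [-1.2, 0.1, 1.2]
grip_width: 0.0118
```

Request:
arm_command --pt "0 0 0.08" --pt "0 0 0" --twist '[0, 0]'

```text
time_s: 17.0
tool_pos: [0.5184, -0.0665, 0.0009]
tool_rot: [179.7, -0.1, -12.2]
force: [-0.1, -0.4, 3.2]
grip_width: 0.0117
```

Contact is at reported z about 0.0014. I raise slightly and slide in towards the axis.

Request:
arm_command --pt "0 0 -0.07" --pt "-0.04 -0.9 0" --pt "-0.04 -0.9 0" --pt "-0.04 -0.9 0" --pt "-0.04 -0.9 0" --pt "0 -0.7 0" --pt "0 0 0" --pt "0 0 0" --twist '[0, 0, 0, 0, 0, 0, 0, 0]'

```text
time_s: 18.0
tool_pos: [0.5275, -0.0212, 0.0018]
tool_rot: [179.7, -0.2, -12.1]
force: [-1.5, -1.7, 3.2]
grip_width: 0.0118
```

```bash
python3 - <<'E'
from h import *
print(obs()['force'],obs()['tool_pos']); plan([.5277,-.0134,.0022],-12.2,1)
E
```

```text
[-1.45377637 -1.7133664   3.17470997] [ 0.52749323 -0.02115464  0.00180141]
rows [[-0.14, -0.76, -0.04]] twist 0.07
```

Request:
arm_command --pt "-0.14 -0.4 -0.04" --pt "0 -0.36 0" --pt "0 0 0" --pt "0 0 0" --twist '[0, 0, 0, 0]'

```text
time_s: 18.5
tool_pos: [0.5273, -0.0133, 0.0018]
tool_rot: [179.7, -0.2, -12.2]
force: [-0.2, -0.3, 2.0]
grip_width: 0.0115
```

```bash
python3 - <<'E'
from h import *
o=obs();print(o['force'],o['tool_pos'],o['tool_rot']); plan([.5277,-.0134,.0022],-12.2,1)
w=shot('wrist'); cv2.imwrite('pics/w10.png',w['img'])
I=cv2.GaussianBlur(w['img'],(3,3),0); hsv=cv2.cvtColor(I,cv2.COLOR_BGR2HSV); g=(hsv[...,1]<45)&(hsv[...,2]>60)
V=w['img'].max(2).astype(int)
# brown shank/butt edges and any ring edge rows
for v in range(60,240,15):
    k=np.where((w['img'][v,270:370,2].astype(int)-w['img'][v,270:370,0]>12)&(V[v,270:370]<75))[0]+270; print(v,k[[0,-1]] if len(k) else None,end=' ')
print()
F=[(u,int(np.where(g[100:235,u])[0][-1]+100)) for u in list(range(200,296,16))+list(range(345,440,16)) if g[100:235,u].any()]; print('front edge',F)
E
```

```text
[-0.17844792 -0.28303708  2.03482807] [ 0.5272789  -0.01329068  0.00182891] [ 1.79710892e+02 -1.55896281e-01 -1.21829529e+01]
rows [[0.04, 0.0, -0.04]] twist 0.02
60 None 75 None 90 None 105 None 120 None 135 None 150 None 165 None 180 None 195 None 210 [307 324] 225 [316 323] 
front edge [(200, 234), (216, 234), (232, 234), (248, 234), (264, 234), (280, 223), (345, 234), (361, 216), (377, 234), (393, 218), (409, 234), (425, 234)]
```

Reported pose is on target. I release the temple, lift straight up, then back off and look.

Request:
arm_command --pt "0.04 0 0" --pt "0 0 0" --pt "0 0 0" --pt "0 0 -0.5" --pt "0 0 -1.5" --pt "0 0 -2.0" --pt "0 2.3 0" --pt "0 3.0 0" --pt "0 0 0" --pt "0 0 0" --twist '[0, 0, 0, 0, 0, 0, 0, 0, 0, 0]' --grip 40

```text
time_s: 19.8
tool_pos: [0.5183, -0.0638, 0.0486]
tool_rot: [179.8, -0.4, -12.0]
force: [-0.3, 0.3, 0.2]
grip_width: 0.0349
```

```bash
python3 - <<'E'
from h import *
o=obs();print(o['time_s'],o['force'],o['tool_pos'],o['tool_rot'])
w=shot('wrist'); cv2.imwrite('pics/w11.png',w['img']); s=shot('side'); t=shot('top')
a=cv2.resize(s['img'][170:250,270:350],(390,390),interpolation=cv2.INTER_CUBIC)
b=cv2.resize(t['img'][180:260,250:350],(410,328),interpolation=cv2.INTER_CUBIC)
m=np.zeros((600,800,3),np.uint8); m[:200]=0; m[:200,:400]=w['img'][:200,120:520]; m[205:595,:390]=a; m[205:533,390:800]=b
m[:200,405:800]=cv2.resize(w['img'][:90,230:408],(395,200)); cv2.imwrite('pics/mont.png',m)
E
```

```text
19.8 [-0.33521205  0.31963103  0.23914864] [ 0.51833117 -0.06379436  0.04864383] [179.81626915  -0.42542634 -12.03926092]
```

View pics/mont.png

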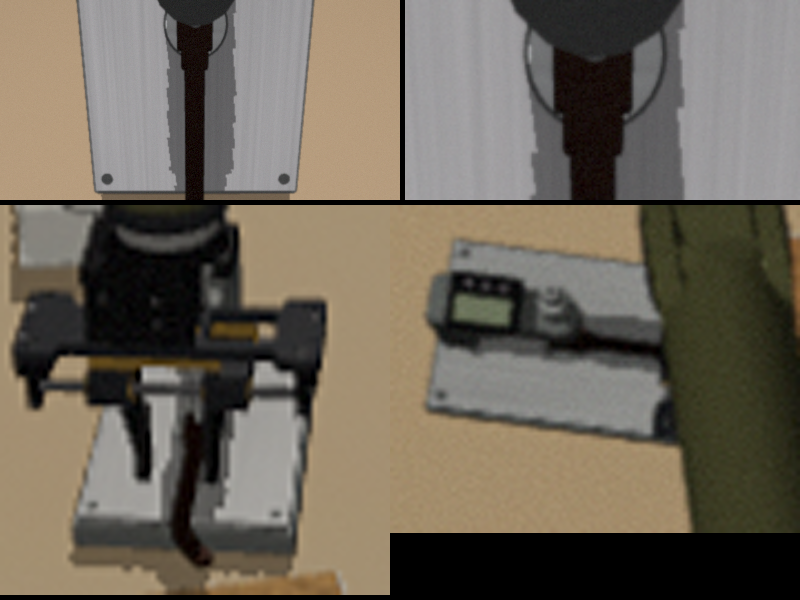

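The montage shows the temple on the plate with the butt running centrally over the anvil ring. Ring edges are at columns 526 and 667 of the crop, and butt edges at 553 and 633. I check the lateral and lengthwise offsets numerically.

```bash
python3 - <<'E'
from h import *
w=shot('wrist'); b=.008; V=w['img'].astype(int)
ey=np.array([.2113,.9774]); ex=np.array([.9774,-.2113]); ax=np.array([.544,.0622])
prof=[]
for v in range(26,110,3):
    k=np.where(V[v,270:370].max(1)<55)[0]+270; 
    if len(k):
        p,q=[(plane(w,u,v,.031-b)[:2]-ax) for u in (k[0]-.5,k[-1]+.5)]; prof.append((v,int(k[0]),int(k[-1]),round(1000*(q-p)@ex,1),round(1000*((p+q)/2)@ex,1),round(1000*((p+q)/2)@ey,1)))
for r in prof: print(r)
for u in (290,295,300,305,330,335,340,345): # ring dark line
    col=V[20:75,u].max(1); print(u,int(col.argmin()+20),int(col.min()),(1000*(plane(w,u,col.argmin()+20,.025-b)[:2]-ax)@np.c_[ex,ey]).round(1),end=' | ')
o=obs(); print(o['tool_pos']); plan([.5445,.063,.25],-12,10)
E
```

```text
(26, 297, 347, np.float64(31.7), np.float64(3.8), np.float64(-2.3))
(29, 298, 347, np.float64(31.2), np.float64(4.1), np.float64(-4.0))
(32, 298, 346, np.float64(30.6), np.float64(3.8), np.float64(-5.7))
(35, 298, 345, np.float64(30.1), np.float64(3.5), np.float64(-7.3))
(38, 298, 344, np.float64(29.5), np.float64(3.2), np.float64(-9.0))
(41, 297, 332, np.float64(22.7), np.float64(-0.9), np.float64(-10.8))
(44, 291, 341, np.float64(32.2), np.float64(0.1), np.float64(-12.5))
(47, 293, 339, np.float64(29.7), np.float64(0.1), np.float64(-14.2))
(50, 296, 336, np.float64(26.0), np.float64(0.1), np.float64(-15.9))
(53, 299, 333, np.float64(22.3), np.float64(0.1), np.float64(-17.7))
(56, 302, 329, np.float64(17.8), np.float64(-0.2), np.float64(-19.4))
(59, 302, 328, np.float64(17.2), np.float64(-0.5), np.float64(-21.2))
(62, 302, 328, np.float64(17.3), np.float64(-0.5), np.float64(-23.0))
(65, 302, 328, np.float64(17.3), np.float64(-0.5), np.float64(-24.8))
(68, 302, 327, np.float64(16.7), np.float64(-0.9), np.float64(-26.5))
(71, 305, 324, np.float64(12.9), np.float64(-0.9), np.float64(-2
[... 624 characters left out ...]
t64(-44.9))
(101, 305, 324, np.float64(13.2), np.float64(-0.9), np.float64(-46.8))
(104, 305, 324, np.float64(13.3), np.float64(-0.9), np.float64(-48.7))
(107, 305, 324, np.float64(13.3), np.float64(-0.9), np.float64(-50.6))
290 42 53 [-16.7 -10.2] | 295 49 49 [-13.6 -14.3] | 300 38 8 [-10.2  -7.8] | 305 53 9 [ -7.1 -16.7] | 330 26 16 [ 9.  -0.8] | 335 50 54 [ 12.5 -14.8] | 340 45 50 [ 15.7 -11.9] | 345 35 49 [18.8 -6. ] | [ 0.51792584 -0.06371566  0.04794108]
rows [[-0.0, -1.29, -2.02], [-0.0, -1.29, -2.02], [-0.0, -1.29, -2.02], [-0.0, -1.29, -2.02], [-0.0, -1.29, -2.02], [-0.0, -1.29, -2.02], [-0.0, -1.29, -2.02], [-0.0, -1.29, -2.02], [-0.0, -1.29, -2.02], [-0.0, -1.29, -2.02]] twist 0.0
```

Butt offset from the axis: about -0.9 mm sideways and about 0 mm lengthwise, with the width steps at 18 and 28.5 mm as expected. The ring fits the axis to 0.5 mm. I now go up and over the knob, winding the wrist anticlockwise ready for one long stroke.

Request:
arm_command --pt "0 0 -4" --pt "0 0 -4.5" --pt "0 0 -4.5" --pt "0 0 -4.5" --pt "0 0 -4" --pt "0 0 0" --pt "0 0 0" --twist '[0, 0, 0, 0, 0, 0, 0]'

```text
time_s: 20.88
tool_pos: [0.516, -0.0571, 0.2675]
tool_rot: [179.9, -0.1, -11.5]
force: [-0.5, 0.1, -0.5]
grip_width: 0.0351
```

```bash
python3 - <<'E'
from plate import *
o=obs();print(o['time_s'],o['tool_pos'],o['tool_rot'],o['qpos'].round(1))
w=shot('wrist'); cv2.imwrite('pics/w12.png',w['img']); A,B,l,r=plate(w)
for b in (.008,):
    z=.025-b; a3,b3=plane(w,*A,z),plane(w,*B,z); ex=(b3-a3)[:2]; W=np.linalg.norm(ex); ex/=W; ey=np.array([-ex[1],ex[0]])
    print(A,B,W,np.degrees(np.arctan2(ex[1],ex[0])),'axis',(a3+b3)[:2]/2+.11*ey)
plan([.544,.0622,.24],-12,5)
E
```

```text
20.875 [ 0.51600093 -0.05707516  0.26749151] [ 1.79919608e+02 -7.83641607e-02 -1.14538043e+01] [ 40.6   2.6 -38.3  93.8   1.7  84.   -9.2]
F [158, 158, 158, 158, 158, 158, 158, 158, 158, 158, 158, 158, 159, 159, 159, 159, 158, 159, 159, 159, 159]
[266.9241  157.79558] [370.5448  159.03535] 0.14756077892670968 -12.21163991541993 axis [0.54360016 0.0616855 ]
rows [[0.07, -2.45, 0.55], [0.07, -2.45, 0.55], [0.06, -2.45, 0.55], [0.06, -2.45, 0.55], [0.05, -2.45, 0.55]] twist 0.11
```

Request:
arm_command --pt "0 -2.4 0.4" --pt "0 -2.4 0.4" --pt "0 -2.4 0.4" --pt "0 -2.4 0.4" --pt "0 -1.8 0.4" --pt "0 0 0" --pt "0 0 0" --pt "0 0 0" --pt "0 0 0" --pt "0 0 0" --twist '[0, 0, 0, 0, 0, -10, -10, -10, -10, -10]'

```text
time_s: 22.18
tool_pos: [0.5309, 0.0596, 0.2311]
tool_rot: [-179.0, 1.0, 40.4]
force: [0.8, 0.3, 0.3]
grip_width: 0.0348
```

Request:
arm_command --pt "0 0 0" --pt "0 0 0" --pt "0 0 0" --pt "0 0 0" --pt "0 0 0" --pt "0 0 0" --pt "0 0 0" --pt "0 0 0" --pt "0 0 0" --pt "0 0 0" --twist '[-10, -10, -10, -10, -10, -10, -10, 0, 0, 0]'

```text
time_s: 23.42
tool_pos: [0.5229, 0.0602, 0.218]
tool_rot: [-177.6, -1.3, 112.6]
force: [1.6, 1.0, 0.3]
grip_width: 0.0348
```

```bash
python3 - <<'E'
from h import *
o=obs();print(o['time_s'],o['tool_pos'],o['tool_rot'],o['qpos'].round(1))
plan([.5438,.062,.2],o['tool_rot'][2],3)
E
```

```text
23.425 [0.52292006 0.06024565 0.21796101] [-177.6056736    -1.29259429  112.60876561] [ 41.5  10.5 -56.   94.8   7.8  82.   97. ]
rows [[-0.21, 0.66, 0.6], [-0.21, 0.66, 0.6], [-0.21, 0.66, 0.6]] twist -0.0
```

Request:
arm_command --pt "-0.2 0.65 0" --pt "-0.2 0.65 0" --pt "-0.2 0.6 0" --pt "0 0 0" --pt "0 0 0" --twist '[0, 0, 0, 0, 0]'

```text
time_s: 24.05
tool_pos: [0.5446, 0.0623, 0.2168]
tool_rot: [-177.6, -1.3, 112.5]
force: [-0.4, -0.3, -0.1]
grip_width: 0.035
```

Request:
arm_command --pt "0 0 0" --pt "0 0 0" --pt "0 0 0" --pt "0 0 0" --pt "0 0 0" --pt "0 0 0" --twist '[-5, -5, -5, -5, -5, 0]'

```text
time_s: 24.8
tool_pos: [0.5438, 0.0621, 0.2172]
tool_rot: [-178.4, -2.2, 138.2]
force: [-0.4, -0.3, -0.2]
grip_width: 0.0348
```

```bash
python3 - <<'E'
from h import *
o=obs();print(o['time_s'],o['tool_pos'],o['tool_rot'],o['qpos'].round(1))
plan([.5438,.062,.17],o['tool_rot'][2],3)
E
```

```text
24.8 [0.54375532 0.06214193 0.21715105] [-178.35900124   -2.16184262  138.23384133] [ 42.   15.3 -59.7  92.   12.2  82.9 119.4]
rows [[-0.0, -0.0, 1.57], [-0.0, -0.0, 1.57], [-0.0, -0.0, 1.57]] twist -0.0
```

Request:
arm_command --pt "0 0 1.5" --pt "0 0 1.5" --pt "0 0 1.3" --pt "0 0 0" --pt "0 0 0" --twist '[0, 0, 0, 0, 0]'

```text
time_s: 25.42
tool_pos: [0.5405, 0.0621, 0.17]
tool_rot: [-178.3, -2.2, 138.0]
force: [0.2, -0.5, 0.2]
grip_width: 0.0344
```

```bash
cat >> h.py <<'E'
def go(p,z):
    M=T(); d=M[:3,:3].T@(np.array([*p,z])-M[:3,3]); print('tool shift cm',(d*100).round(2))
E
python3 - <<'E'
from h import *
o=obs();print(o['time_s'],o['tool_pos'],o['tool_rot'],o['force'],o['qpos'].round(1)); go([.5438,.062],.169)
E
```

```text
25.425 [0.54048455 0.06208415 0.16997669] [-178.25105769   -2.23338003  138.04877351] [ 0.19651983 -0.51472016  0.21130816] [ 41.4  16.8 -59.   96.2  13.7  78.  118.1]
tool shift cm [-0.26  0.22  0.08]
```

Request:
arm_command --pt "-0.26 0.22 0" --pt "0 0 0" --twist '[0, 0]'

```text
time_s: 25.68
tool_pos: [0.5448, 0.062, 0.1705]
tool_rot: [-178.3, -2.2, 138.0]
force: [0.4, 0.1, 0.8]
grip_width: 0.0347
```

Request:
arm_command --pt "0 0 0" --pt "0 0 0" --pt "0 0 0" --pt "0 0 0" --twist '[0, 0, 0, 0]' --grip 0 --force 25

```text
time_s: 26.18
tool_pos: [0.5444, 0.0629, 0.1711]
tool_rot: [-178.3, -2.2, 138.1]
force: [-0.9, 0.2, 0.3]
grip_width: 0.013
```

```bash
python3 - <<'E'
from h import *
o=obs();print(o['time_s'],o['tool_pos'],o['tool_rot'],o['force'],o['wrist_torque'],o['grip_width'])
E
```

```text
26.175 [0.54441044 0.06290851 0.17109504] [-178.32123542   -2.22884449  138.06499454] [-0.87450745  0.21695409  0.32407673] [ 0.07274021 -0.11482126  0.01357495] 0.013038135687646167
```

The knob is gripped: width reads 13.0 mm for the 14 mm knob, the same ~1 mm under as on the temple. I stroke clockwise slowly and watch the force.

Request:
arm_command --pt "0 0 0" --pt "0 0 0" --pt "0 0 0" --pt "0 0 0" --pt "0 0 0" --pt "0 0 0" --pt "0 0 0" --pt "0 0 0" --twist '[5, 5, 5, 5, 5, 5, 5, 5]'

```text
time_s: 27.18
tool_pos: [0.5455, 0.0611, 0.171]
tool_rot: [-177.4, -0.4, 96.7]
force: [0.0, 0.0, 0.4]
grip_width: 0.013
```

```bash
cat > st.py <<'E'
from h import *
o=obs();print(o['time_s'],o['tool_pos'].round(4),o['tool_rot'].round(1),o['force'].round(1),'tq',o['wrist_torque'].round(3),o['grip_width'].round(4),'q7',o['qpos'].round(1)[[2,4,6]]); go([.5444,.0629],.171)
E
python3 st.py
```

```text
Traceback (most recent call last):
  File "st.py", line 2, in <module>
    o=obs();print(o['time_s'],o['tool_pos'].round(4),o['tool_rot'].round(1),o['force'].round(1),'tq',o['wrist_torque'].round(3),o['grip_width'].round(4),'q7',o['qpos'].round(1)[[2,4,6]]); go([.5444,.0629],.171)
                                                                                                                                ^^^^^^^^^^^^^^^^^^^^^
AttributeError: 'float' object has no attribute 'round'
```

Request:
arm_command --pt "0.1 -0.05 0" --pt "0.1 -0.05 0" --pt "0 0 0" --pt "0 0 0" --pt "0 0 0" --pt "0 0 0" --pt "0 0 0" --pt "0 0 0" --twist '[5, 5, 5, 5, 5, 5, 5, 5]'

```text
time_s: 28.18
tool_pos: [0.5453, 0.0589, 0.171]
tool_rot: [-178.0, 1.6, 55.2]
force: [-0.5, 0.2, 0.6]
grip_width: 0.0129
```

```bash
sed -i "s/o\['grip_width'\].round(4)/o['grip_width']/" st.py; python3 st.py
```

```text
28.175 [0.5453 0.0589 0.171 ] [-178.     1.6   55.2] [-0.5  0.2  0.6] tq [ 0.212 -0.069  0.021] 0.012890060029541526 q7 [-45.9   9.5  38.8]
tool shift cm [ 0.28 -0.3   0.  ]
```

Request:
arm_command --pt "0.12 -0.12 0" --pt "0.12 -0.12 0" --pt "0.1 -0.1 0" --pt "0.02 -0.03 0" --pt "0.02 -0.03 0" --pt "0.02 -0.03 0" --pt "0.02 -0.03 0" --pt "0.02 -0.03 0" --twist '[5, 5, 5, 5, 5, 5, 5, 5]'

```text
time_s: 29.18
tool_pos: [0.5435, 0.057, 0.171]
tool_rot: [179.9, 2.9, 13.5]
force: [-3.4, -1.4, 0.3]
grip_width: 0.0128
```

```bash
python3 st.py
```

```text
29.175 [0.5435 0.057  0.171 ] [179.9   2.9  13.5] [-3.4 -1.4  0.3] tq [0.006 0.098 0.011] 0.012756871776020421 q7 [-40.7   8.5  -2.1]
tool shift cm [ 0.22 -0.55 -0.01]
```

Request:
arm_command --pt "0.1 -0.3 0" --pt "0.1 -0.25 0" --pt "0 0 0" --twist '[0, 0, 0]'

```text
time_s: 29.55
tool_pos: [0.5433, 0.0566, 0.1709]
tool_rot: [179.4, 3.2, 13.5]
force: [-0.5, 1.0, 1.9]
grip_width: 0.0127
```

```bash
python3 st.py
```

```text
29.55 [0.5433 0.0566 0.1709] [179.4   3.2  13.5] [-0.5  1.   1.9] tq [ 0.195 -0.082  0.024] 0.012660272689390031 q7 [-40.7   9.   -2.6]
tool shift cm [ 0.26 -0.58 -0.03]
```

The knob holds the tool centred and the forces stay small, so the shift rows only tilt the tool. I continue turning without shifts.

Request:
arm_command --pt "0 0 0" --pt "0 0 0" --pt "0 0 0" --pt "0 0 0" --pt "0 0 0" --pt "0 0 0" --pt "0 0 0" --pt "0 0 0" --pt "0 0 0" --twist '[5, 5, 5, 5, 5, 5, 5, 5, 5]'

```text
time_s: 30.68
tool_pos: [0.5405, 0.0571, 0.171]
tool_rot: [177.1, 2.0, -32.2]
force: [-3.3, -0.7, 1.3]
grip_width: 0.0131
```

```bash
python3 st.py
```

```text
30.675 [0.5405 0.0571 0.171 ] [177.1   2.  -32.2] [-3.3 -0.7  1.3] tq [-0.236  0.258  0.018] 0.013063877544922727 q7 [-35.7   7.7 -47.3]
tool shift cm [ 0.02 -0.7  -0.04]
```

Request:
arm_command --pt "0 0 0" --pt "0 0 0" --pt "0 0 0" --pt "0 0 0" --pt "0 0 0" --pt "0 0 0" --pt "0 0 0" --pt "0 0 0" --pt "0 0 0" --twist '[5, 5, 5, 5, 5, 5, 5, 5, 5]'

```text
time_s: 31.8
tool_pos: [0.5389, 0.0592, 0.1711]
tool_rot: [176.4, -0.6, -77.8]
force: [-2.4, -0.6, 1.4]
grip_width: 0.0128
```

```bash
python3 st.py
```

```text
31.8 [0.5389 0.0592 0.1711] [176.4  -0.6 -77.8] [-2.4 -0.6  1.4] tq [-0.022  0.22   0.058] 0.012790178516107087 q7 [-31.1   6.5 -92.3]
tool shift cm [-0.24 -0.61 -0.03]
```

Request:
arm_command --pt "0 0 0" --pt "0 0 0" --pt "0 0 0" --pt "0 0 0" --pt "0 0 0" --pt "0 0 0" --pt "0 0 0" --pt "0 0 0" --twist '[5, 5, 5, 5, 5, 5, 5, 5]'

```text
time_s: 32.8
tool_pos: [0.5394, 0.0616, 0.171]
tool_rot: [177.6, -2.6, -118.4]
force: [-2.0, -1.1, 1.6]
grip_width: 0.013
```

```bash
python3 st.py
```

```text
32.8 [0.5394 0.0616 0.171 ] [ 177.6   -2.6 -118.4] [-2.  -1.1  1.6] tq [ 0.069 -0.01   0.06 ] 0.013031639293514247 q7 [ -27.4    5.5 -132.4]
tool shift cm [-0.35 -0.38 -0.03]
```

Turned 256° so far, and the z torque rose from ~0.02 to ~0.06 N m, which suggests the ratchet is slipping. I add a second stroke for margin: open, wind back with the fingers open, grip and turn again.

Request:
arm_command --pt "0 0 0" --pt "0 0 0" --pt "0 0 0" --pt "0 0 0" --pt "0 0 0" --pt "0 0 0" --pt "0 0 0" --pt "0 0 0" --pt "0 0 0" --pt "0 0 0" --twist '[0, 0, 0, 0, -6, -6, -6, -6, -6, -6]' --grip 60

```text
time_s: 34.05
tool_pos: [0.5406, 0.0635, 0.171]
tool_rot: [176.7, -0.5, -80.7]
force: [0.1, -0.1, -0.1]
grip_width: 0.0521
```

```bash
sed -i 's/go(.*/go([.5389,.0592],.171)/' st.py; python3 st.py
```

```text
34.05 [0.5406 0.0635 0.171 ] [176.7  -0.5 -80.7] [ 0.1 -0.1 -0.1] tq [ 0.013 -0.067 -0.019] 0.05212758448582426 q7 [-30.9   6.2 -95.3]
tool shift cm [0.4  0.24 0.01]
```

Request:
arm_command --pt "0.2 0.12 0" --pt "0.2 0.12 0" --pt "0 0 0" --pt "0 0 0" --pt "0 0 0" --pt "0 0 0" --pt "0 0 0" --pt "0 0 0" --pt "0 0 0" --pt "0 0 0" --twist '[-6, -6, -6, -6, -6, -6, -6, -6, -6, 0]'

```text
time_s: 35.3
tool_pos: [0.54, 0.0597, 0.1715]
tool_rot: [177.8, 2.4, -24.7]
force: [0.4, 0.3, 0.3]
grip_width: 0.0524
```

```bash
sed -i 's/go(.*/go([.5407,.057],.171)/' st.py; python3 st.py
```

```text
35.3 [0.54   0.0597 0.1715] [177.8   2.4 -24.7] [0.4 0.3 0.3] tq [ 0.031 -0.139 -0.052] 0.05240445468635433 q7 [-36.4   7.4 -39.8]
tool shift cm [0.18 0.22 0.05]
```

Request:
arm_command --pt "0.15 0.2 0" --pt "0 0 0" --pt "0 0 0" --pt "0 0 0" --pt "0 0 0" --pt "0 0 0" --pt "0 0 0" --twist '[0, 0, 0, 0, 0, 0, 0]' --grip 0

```text
time_s: 36.17
tool_pos: [0.5407, 0.0571, 0.1716]
tool_rot: [177.8, 2.3, -24.9]
force: [-1.1, -0.2, 0.6]
grip_width: 0.0127
```

```bash
python3 st.py
```

```text
36.175 [0.5407 0.0571 0.1716] [177.8   2.3 -24.9] [-1.1 -0.2  0.6] tq [-0.096 -0.196  0.016] 0.012669152888072492 q7 [-36.3   7.4 -39.7]
tool shift cm [0.   0.01 0.06]
```

Request:
arm_command --pt "0 0 0" --pt "0 0 0" --pt "0 0 0" --pt "0 0 0" --pt "0 0 0" --pt "0 0 0" --pt "0 0 0" --pt "0 0 0" --twist '[5, 5, 5, 5, 5, 5, 5, 5]'

```text
time_s: 37.17
tool_pos: [0.5391, 0.0588, 0.1716]
tool_rot: [176.7, 0.5, -66.1]
force: [0.4, 0.2, 0.3]
grip_width: 0.013
```

```bash
python3 st.py
```

```text
37.175 [0.5391 0.0588 0.1716] [176.7   0.5 -66.1] [0.4 0.2 0.3] tq [ 0.205  0.003 -0.061] 0.012999602417774104 q7 [-32.1   6.2 -80.2]
tool shift cm [ 0.23 -0.08  0.06]
```

Request:
arm_command --pt "0 0 0" --pt "0 0 0" --pt "0 0 0" --pt "0 0 0" --pt "0 0 0" --pt "0 0 0" --pt "0 0 0" --pt "0 0 0" --pt "0 0 0" --pt "0 0 0" --twist '[5, 5, 5, 5, 5, 5, 5, 5, 5, 5]'

```text
time_s: 38.42
tool_pos: [0.5393, 0.0618, 0.1718]
tool_rot: [177.4, -2.0, -117.7]
force: [-0.6, -0.9, -0.7]
grip_width: 0.0128
```

```bash
python3 st.py
```

```text
38.425 [0.5393 0.0618 0.1718] [ 177.4   -2.  -117.7] [-0.6 -0.9 -0.7] tq [ 0.367 -0.259  0.057] 0.012764655799293544 q7 [ -27.4    4.8 -131. ]
tool shift cm [ 0.36 -0.35  0.07]
```

Second stroke of 93° done. I open, lift clear straight up, and back off towards -y to check the temple.

Request:
arm_command --pt "0 0 0" --pt "0 0 0" --pt "0 0 0" --pt "0 0 0" --pt "0 0 -1.5" --pt "0 0 -2.5" --pt "0 0 -2.5" --pt "0 0 -1" --pt "0 0 0" --pt "0 0 0" --twist '[0, 0, 0, 0, 0, 0, 0, 0, 0, 0]' --grip 60

```text
time_s: 39.67
tool_pos: [0.5437, 0.0628, 0.2513]
tool_rot: [177.4, -1.9, -117.4]
force: [-0.4, 0.8, -0.9]
grip_width: 0.0519
```

Request:
arm_command --pt "0 0 0" --pt "0 0 0" --pt "0 0 0" --pt "0 0 0" --pt "0 0 0" --pt "0 0 0" --pt "0 0 0" --pt "0 0 0" --pt "0 0 0" --pt "0 0 0" --twist '[-10, -10, -10, -10, -10, -10, -10, -10, -10, -10]'

```text
time_s: 40.92
tool_pos: [0.5375, 0.0616, 0.2401]
tool_rot: [178.4, 4.0, -14.2]
force: [-0.2, -0.2, -0.6]
grip_width: 0.0523
```

```bash
python3 st.py; python3 - <<'E'
from h import *
plan([.516,-.06,.25],-12.2,5)
E
```

```text
40.925 [0.5375 0.0616 0.2401] [178.4   4.  -14.2] [-0.2 -0.2 -0.6] tq [-0.071 -0.152  0.028] 0.05229230253302009 q7 [-35.9   5.7 -28. ]
tool shift cm [0.9  0.17 6.87]
rows [[0.18, 2.46, -0.2], [0.16, 2.46, -0.2], [0.14, 2.46, -0.2], [0.13, 2.47, -0.2], [0.11, 2.47, -0.2]] twist -0.39
```

Request:
arm_command --pt "0.1 2.5 0" --pt "0.1 2.5 0" --pt "0.1 2.5 0" --pt "0.1 2.5 0" --pt "0 2 0" --pt "0 0 3" --pt "0 0 4" --pt "0 0 4" --pt "0 0 4" --pt "0 0 0" --twist '[0, 0, 0, 0, 0, 0, 0, 0, 0, 0]'

```text
time_s: 42.18
tool_pos: [0.492, -0.0614, 0.0805]
tool_rot: [178.3, 4.9, -14.1]
force: [-0.0, 0.8, 0.3]
grip_width: 0.052
```

Request:
arm_command --pt "0 0 0" --pt "0 0 0" --twist '[0, 0]'

```text
time_s: 42.42
tool_pos: [0.4938, -0.0614, 0.0828]
tool_rot: [178.3, 4.7, -14.1]
force: [0.1, -0.3, 0.5]
grip_width: 0.0515
```

```bash
python3 - <<'E'
from h import *
o=obs(); print(o['time_s'],o['tool_pos'],o['tool_rot'],o['force'])
w=shot('wrist'); cv2.imwrite('pics/w13.png',w['img']); b=.008; V=w['img'].astype(int)
I=cv2.GaussianBlur(w['img'],(3,3),0); hsv=cv2.cvtColor(I,cv2.COLOR_BGR2HSV); g=(hsv[...,1]<45)&(hsv[...,2]>60)
fit=lambda p: cv2.fitLine(np.array(p,np.float32),cv2.DIST_HUBER,0,.01,.01).ravel()
L=[];Rr=[]
for v in range(40,150,4):
    k=np.where(g[v,180:480])[0]+180; L.append((k[0],v)); Rr.append((k[-1],v))
print(L[::6],Rr[::6])
l,r=fit(L),fit(Rr)
ey=np.array([.2113,.9774]); ex=np.array([.9774,-.2113]); ax=np.array([.544,.0622])
for v in range(30,170,6):
    k=np.where(V[v,270:370].max(1)<55)[0]+270
    if len(k):
        p,q=[(plane(w,u,v,.031-b)[:2]-ax) for u in (k[0]-.5,k[-1]+.5)]
        a,c=[plane(w,s[2]+(v-s[3])*s[0]/s[1],v,.025-b)[:2]-ax for s in (l,r)]
        print(v,k[[0,-1]],'w',round(1000*(q-p)@ex,1),'mid-platemid',round(1000*((p+q)/2-(a+c)/2)@ex,1),'y',round(1000*((p+q)/2)@ey,1))
F=[int(np.where(g[120:230,u])[0][-1]+120) for u in (270,280,345,355)]; print(F)
E
```

```text
42.425 [ 0.49378824 -0.06135007  0.08280447] [178.32582288   4.68766954 -14.05602196] [ 0.1490552  -0.29879685  0.45212164]
[(np.int64(251), 40), (np.int64(253), 64), (np.int64(256), 88), (np.int64(258), 112), (np.int64(260), 136)] [(np.int64(455), 40), (np.int64(453), 64), (np.int64(450), 88), (np.int64(448), 112), (np.int64(446), 136)]
30 [335 367] w 23.3 mid-platemid 0.2 y -2.7
36 [335 365] w 22.0 mid-platemid -0.5 y -6.5
42 [335 365] w 22.1 mid-platemid -0.5 y -10.4
48 [330 365] w 25.9 mid-platemid -2.4 y -14.2
54 [337 363] w 19.5 mid-platemid -0.6 y -18.3
60 [339 362] w 17.4 mid-platemid -0.2 y -22.3
66 [339 361] w 16.8 mid-platemid -0.6 y -26.3
72 [342 359] w 13.2 mid-platemid -0.2 y -30.4
78 [342 359] w 13.3 mid-platemid -0.2 y -34.5
84 [342 358] w 12.6 mid-platemid -0.6 y -38.7
90 [342 358] w 12.7 mid-platemid -0.6 y -42.9
96 [342 358] w 12.7 mid-platemid -0.7 y -47.1
102 [342 358] w 12.8 mid-platemid -0.7 y -51.5
108 [342 358] w 12.9 mid-platemid -0.7 y -55.8
114 [342 358] w 12.9 mid-platemid -0.7 y -60.2
120 [342 358] w 13.0 mid-platemid -0.7 y -64.7
126 [342 358] w 13.1 mid-platemid -0.7 y -69.2
132 [342 358] w 13.2 mid-platemid -0.8 y -73.7
138 [342 358] w 13.2 mid-platemid -0.8 y -78.3
144 [342 358] w 13.3 mid-platemid -0.8 y -83.0
150 [342 358] w 13.4 mid-platemid -0.8 y -87.7
156 [342 358] w 13.5 mid-platemid -0.8 y -92.4
162 [343 358] w 12.7 mid-platemid -0.4 y -97.3
168 [342 358] w 13.6 mid-platemid -0.9 y -102.1Traceback (most recent call last):
  File "<stdin>", line 18, in <module>
IndexError: index -1 is out of bounds for axis 0 with size 0
```

Request:
arm_command --pt "0 0 -2" --pt "0 0 -3" --pt "0 0 -2" --pt "0 0 0" --pt "0 0 0" --twist '[0, 0, 0, 0, 0]'

```text
time_s: 43.1
tool_pos: [0.5033, -0.0608, 0.1594]
tool_rot: [178.3, 4.2, -14.0]
force: [0.1, 0.4, -0.4]
grip_width: 0.0524
```

```bash
python3 - <<'E'
from h import *
o=obs(); print(o['time_s'],o['tool_pos'],o['force'],abs(o['joint_velocities']).max()); print(env.sign_off())
E
```

```text
43.1 [ 0.50326016 -0.06076405  0.15941381] [ 0.06982824  0.3604116  -0.35249826] 0.7410958018855465
the job is handed in; nothing more can be done
None
```

The temple is lying on the gauge plate with its butt under the spindle, and I closed the gauge with the ratchet knob and handed the job in at 43 s. I could not see the ratchet slip directly.

- **Placing:** I gripped the temple at its shank, slid it in along the plate from the open side and released it. A wrist view then put the butt about 0 mm off lengthwise and about 0.9 mm off sideways from the spindle axis. The same check after the turning showed it still in place, about 0.6 mm off sideways.
- **Closing:** I turned the knob clockwise 256° in one stroke, opened the fingers to wind back, then turned another 93°. At most about 243° was needed for contact plus an eighth of a turn of slip.

**Checks that failed or were weak:**
- **Height reading:** The reported tool height disagreed with the real fingertips by about 24 mm. My first two grips closed above the temple, so I felt for the board and plate instead.
- **Tool drift on the knob:** The reported position drifted up to about 7 mm and the tool tilted up to about 4° while it held the knob. The forces I read there stayed under about 4 N.
- **Slip evidence:** That the ratchet slipped and the spindle holds the temple rests on the angle turned. The wrist torque supports it only weakly: it rose to about 0.06 N m, with noise of similar size.

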